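# Test a swing-door spring on the dial tester

## Task

The return springs of the swing doors look alike, but some have gone soft: take the one standing apart from the row, next to the dial tester, seat it over the spigot of the tester's pan and press straight down on its cup until the pan carries the test load of about 14 N (needle straight up the dial, never over 20 N), and hold that steadily for about a second. If the top of its cup stays above the reference blade the spring is sound: leave it standing seated on the pan; if it sinks below the blade it is soft: put it in the empty steel bowl. Do not shift the bowl, the three springs in the row or the kitchen things around.

Things in the scene. Friction and masses are not known exactly. Their poses are not given: they have to be found in the camera images.
- spring_1: door return spring, upright: steel coil 29 mm in diameter, 22 mm bore open below, flat steel cup (32 mm across, 12 mm deep) on top; 62 mm tall unloaded, about 80 g, solid after 38 mm of travel. Origin: centre of its underside, z up its axis. A sound spring has 1.4 N/mm or more (up to 2.8), a soft one 0.72 or less (down to 0.45). Grip it across the cup, from above (it gives as it is gripped).
- spring_2: a return spring like spring_1 in looks, size and weight. Of the four, one stands apart near the tester and three in a row farther off (at least 60 mm more to the robot's right); which is which, and which are soft, is drawn anew each time.
- spring_3: a return spring like spring_1 in looks, size and weight. Of the four, one stands apart near the tester and three in a row farther off (at least 60 mm more to the robot's right); which is which, and which are soft, is drawn anew each time.
- spring_4: a return spring like spring_1 in looks, size and weight. Of the four, one stands apart near the tester and three in a row farther off (at least 60 mm more to the robot's right); which is which, and which are soft, is drawn anew each time.
- spring_1_top (a point): centre of the flat top of spring_1's cup; 62 mm above its underside when unloaded, lower under load
- spring_2_top (a point): centre of the flat top of spring_2's cup; 62 mm above its underside when unloaded, lower under load
- spring_3_top (a point): centre of the flat top of spring_3's cup; 62 mm above its underside when unloaded, lower under load
- spring_4_top (a point): centre of the flat top of spring_4's cup; 62 mm above its underside when unloaded, lower under load
- tester: dial spring tester fixed to the counter: grey housing 130 mm wide (y) and from x -82 to +143 mm, 60 mm high, with a sloping round dial on its +x side and a round column (12 mm) at x -64 mm on its -x side reaching 160 mm above the counter. Origin on the counter below the pan's axis.
- tester_pan: the tester's round steel pan, 80 mm in diameter, its top 75 mm above the counter; a tapered spigot 18 mm in diameter at its foot (9 mm at its tip) and 9 mm high stands at its centre and takes the spring's bore. Origin at the centre of the pan's top face, z up. The pan sinks 0.2 mm per N of load (2.8 mm at 14 N) and springs back.
- tester_needle (a joint): angle of the black needle on the dial, rad, 0 unloaded, 0.112 rad per N on the pan: 1.57 (straight up the dial, at the long tick) is the 14 N test load, 2.24 is 20 N, the most the pan may carry. An idle spring on the pan adds its own 0.8 N.
- mark (a point): the reference mark: middle of the top edge of the flat steel blade (56 mm wide, 3 mm thick) clamped on the column, fixed 44.5 mm above the unloaded pan and 50 mm from the pan's axis on the tester's -x side. At 14 N the top of a sound spring's cup stands some 5 mm or more above this height, that of a soft one some 5 mm or more below.
- bowl: empty round steel bowl, loose, about 300 g, 152 mm across the rim, 40 mm high, flat floor 110 mm across and 3 mm thick; origin at the centre of its underside
- jar_1: clear plastic jar with red cap, 74 mm in diameter, 115 mm tall, a bystander; origin at its underside
- jar_2: jar like jar_1, a bystander
- tumbler: steel tumbler, 74 mm across the rim, 95 mm tall, a bystander; origin at its underside
- ladle: aluminium ladle lying on the counter, bowl 86 mm across, handle reaching 260 mm along its -x, 35 mm high, a bystander; origin under its bowl
- masala_box: round stainless masala box with lid, 182 mm in diameter, 96 mm tall with its knob, a bystander; origin at its underside
There are look-alikes about, which are no part of the job. Leave any orange look-alike of the bowl alone.

How it is judged:
By the outcome, as a careful person would: the job done as asked, in the order asked, and still so for the second after the job is handed in, with the robot touching nothing.
It also fails if it takes over 61 s, if anything falls off the work surface, if the arm or the gripper's body presses on something with over 40 N, if the wrist force passes 120 N, or if a joint passes its speed limit or range.

## Robot

A 6-joint arm with a two-finger parallel gripper is mounted at the origin on the work surface. World frame = base frame: x ahead of the robot, y to its left, z up, the work surface at z = 0. Lengths are in mm, angles in rad, forces in N, time in s.
With the tool pointing down it reaches from about 350 to 875 mm from the base axis. Payload 4.2 kg.
Tool frame: the origin (TCP) lies at the very end of the fingers, on their centre line; the grasp point (between the pads) lies arm.grip_depth behind it (arm.grip_depth is the distance from the TCP to the grasp point, in mm); z points along the fingers, y is the direction in which the jaws open and shut (so a half turn about z gives the same grasp; the last joint's range is limited). The gripper opens to 85 mm and grips with 20 to 120 N. Pads are 22 mm wide; open, the fingers measure 114 mm over their backs; the gripper's body (76 mm by 85 mm) begins 54 mm behind the grasp point. The pads swing forward as they close: fully open they stand 13 mm farther back than shut.
Start: joints at [1.384, 0.385, 0.008, 0, -1.194, -0.259], TCP at [269.454, 563.909, 231.312] pointing down, gripper open.
Joint ranges: [-3.14, 3.14], [-1.21, 2.06], [-1.07, 1.41], [-3.16, 2.05], [-2.99, -0.16], [-3.1, 3.1]. Speed limits (rad/s): [2.79, 2.79, 3.14, 3.14, 3.14, 3.14].

## Interface

Orientations are given as a unit quaternion [x, y, z, w].
In Python, from bench import arm, optics, workorder gives the robot as it stands. The module is installed in compiled form; this text tells all that it offers.
- The arm moves only by the tool play_rows, never from a script. Its arguments are lists of equal length, an entry for each row: "travel": the shift along the tool's x, y, z in m, a list of three; "rotation": the turn, a rotation vector about the tool's x, y, z in rad, a list of three; "grip": the opening, from 0 (shut) to 1 (fully open). In form: {"travel": [[x, y, z], ...], "rotation": [[rx, ry, rz], ...], "grip": [grip, ...]}. A call has 1 to 12 rows; each row shifts and turns the commanded pose from where the row before left it, along the tool's axes as they then stand; what a row does not reach is not made up. A row lasts 1/12 s, in which the tool goes at most 41.7 mm and 7.16 degrees, less where a joint would pass 70% of its speed; a pose out of reach is approached as far as the arm can. A call is refused whole if a number of a shift passes 0.0417 or a number of a turn 0.125, either way. A call with a gripper value outside its range is refused whole. The fingers move at their own pace and stop on an object; the grip force is fixed at half the most. Time passes only in rows, so rows that do not move let the fingers close. It gives the time, the measured TCP pose, the force and the opening at its end, in the units of the state.
- arm.read_state(): the state, without advancing time (a new reading comes with each control period).
- optics.get_image(name): name is "scene" or "side" or "wrist"; returns a dict with "image" (384x512x3 uint8, blue, green, red), "depth" (384x512 float32, mm along the optical axis (not along the pixel's ray), 0 where there is no reading), "camera_matrix" (3x3 intrinsics, pixels), "R" (3x3) and "t" (3): a world point X has camera coordinates R X + t; the wrist camera has in their place "hand_eye" (4x4, takes a point from camera to tool coordinates, whose origin is the TCP and whose axes are the flange's). Camera axes: x right, y down, z forward; pixel columns grow to the right and rows downward; lengths in mm; the calibration is good to about 2 mm. A picture is of the moment at which its call begins: read the wrist's pose just before it.
- workorder.job_done(): hands the job in, once; it reports no verdict.
The state is a dict: "clock": time; "joints": joint angles; "joint_vel": joint speeds; "joint_efforts": joint torques, N m; "position": TCP position; "ee_rot": TCP orientation; "contact_force": force on the tool from outside, world axes, zero at the start; "wrist_torque": the same for the moment, N m; "gripper_width": finger opening in mm.
Only numpy, scipy, OpenCV 4.12 (cv2) and the standard library are available. Lean on these libraries where they do the work, as an engineer would, in place of code of your own. Each camera call takes 0.05 s, during which the arm holds its last target. There are 200 camera calls.

## Working session

There is one attempt and no reset: what is moved stays moved. The work goes in short steps, Python scripts to look and compute and a tool call to move; the robot and the scene stay as the last step left them, time stands still between calls to the robot, and variables do not carry over. Pictures are saved under pics/ and viewed, about 8 in all and at most 12, crops included, and the job is handed in when it is done.

Besides the shell and the picture viewer there is one more tool, called after "Call:" as name(argument=value, ...) on one line, values as JSON. play_rows: Moves the arm, as the interface text tells. Its arguments: {"type":"object","properties":{"travel":{"type":"array","items":{"type":"array","items":{"type":"number"}}},"rotation":{"type":"array","items":{"type":"array","items":{"type":"number"}}},"grip":{"type":"array","items":{"type":"number"}}},"required":["travel","rotation","grip"]}

```bash
mkdir -p pics
cat > h.py <<'E'
import numpy as np, cv2
from scipy.spatial.transform import Rotation as Ro
from bench import arm, optics, workorder
def get(n):
    s=arm.read_state(); d=optics.get_image(n)
    K=np.array(d["camera_matrix"])
    if n=="wrist":
        T=np.eye(4);T[:3,:3]=Ro.from_quat(s["ee_rot"]).as_matrix();T[:3,3]=s["position"]
        M=T@np.array(d["hand_eye"]); R=M[:3,:3].T; t=-R@M[:3,3]
    else: R=np.array(d["R"]);t=np.array(d["t"]).ravel()
    return d["image"],d["depth"],K,R,t
def world(D,K,R,t):
    h,w=D.shape; u,v=np.meshgrid(np.arange(w),np.arange(h))
    c=np.stack([(u-K[0,2])/K[0,0]*D,(v-K[1,2])/K[1,1]*D,D],-1)
    P=(c-t)@R; P[D<=0]=np.nan; return P
def ray(u,v,z,K,R,t):
    d=R.T@np.linalg.solve(K,[u,v,1]);o=-R.T@t
    return o+d*(z-o[2])/d[2]
def proj(X,K,R,t):
    c=K@(R@np.asarray(X,float)+t); return c[:2]/c[2]
E
python3 - <<'E'
from h import *
s=arm.read_state();print(s,arm.grip_depth)
ims=[]
for n in("scene","side"):
    im,D,K,R,t=get(n);np.savez(n+"0",im=im,D=D,K=K,R=R,t=t);ims.append(im);print(n,-R.T@t,R[2])
    cv2.imwrite(f"pics/{n}0.png",cv2.resize(im,(800,600)))
E
```

```text
{'clock': 0.0, 'joints': array([ 1.38360662e+00,  3.85533732e-01,  6.61152522e-03, -5.55937787e-04,
       -1.19399507e+00, -2.58627974e-01]), 'joint_vel': array([ 0.00104886, -0.00167346,  0.00061352, -0.00096804,  0.00074314,
        0.00010153]), 'joint_efforts': array([-2.56442881e-04, -3.92290592e+01,  1.88396984e+01,  4.18603823e+00,
       -4.68166181e-03, -4.35892176e-06]), 'position': array([269.1951241 , 563.39270593, 230.22131957]), 'ee_rot': array([ 9.75235269e-01, -2.21167307e-01, -2.20323831e-04,  1.06902302e-03]), 'contact_force': array([-0.19397087, -0.5301917 , -0.5795589 ]), 'wrist_torque': array([-0.02335386,  0.05264113, -0.00039777]), 'gripper_width': 85.24768212037503} 18.700000000000003
scene [1419.17560252 -167.08521757  738.62654428] [-0.79964952  0.11408394 -0.5895299 ]
side [ 359.33870539 -813.24848334  969.96997256] [ 0.17355287  0.65046498 -0.73944216]
```

View pics/scene0.png

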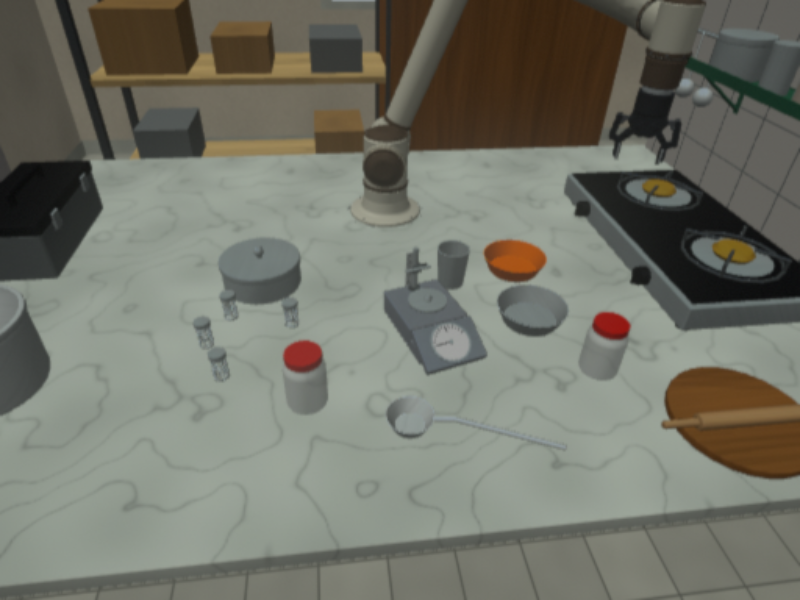

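View pics/side0.png

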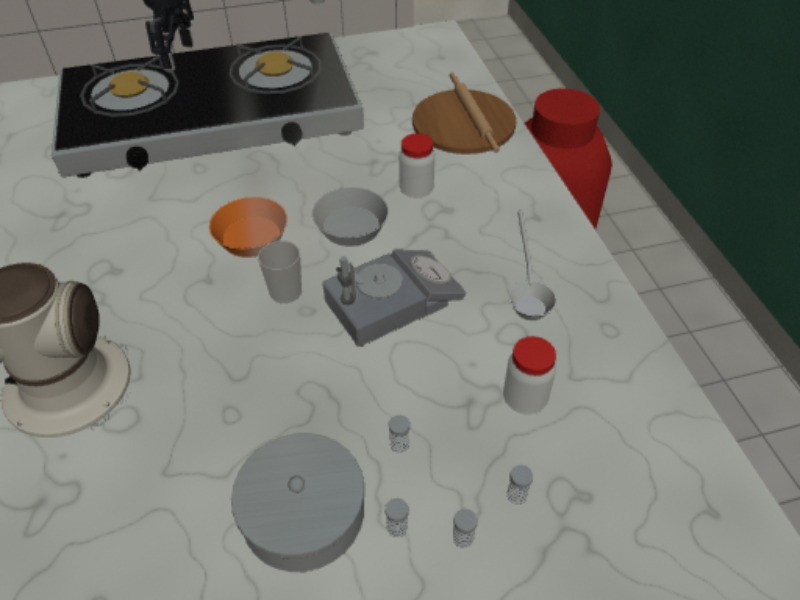

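Run:
```python
from h import *
def L(n):
    d=np.load(n+"0.npz");return d["im"],d["D"],d["K"],d["R"],d["t"]
pts={"spring":(62,(290,303),(400,424)),"r1":(62,(229,296),(397,508)),"r2":(62,(203,324),(464,519)),"r3":(62,(218,355),(520,475)),
"pan":(75,(428,299),(379,279)),"bowlrim":(40,(532,306),(350,214)),"orange":(40,(515,256),(248,222)),"jarA":(115,(303,355),(533,355)),"jarB":(115,(611,325),(417,146)),"tumbler":(95,(453,249),(280,254)),"masala":(80,(260,260),(298,485)),"coltop":(160,(414,249),(345,262))}
for n,(z,a,b) in pts.items():
    o=[]
    for c,p in(("scene",a),("side",b)):
        im,D,K,R,t=L(c);o.append(ray(p[0]*.64,p[1]*.64,z,K,R,t)[:2].round(0))
    print(n,*o)
for c in("scene","side"):
    im,D,K,R,t=L(c);P=world(D,K,R,t)
    g=ray(*(np.array(pts["spring"][1+(c=="side")])*.64),62,K,R,t)
    m=(np.hypot(P[...,0]-g[0],P[...,1]-g[1])<35)&(P[...,2]>56)&(P[...,2]<68)
    print(c,"cup",m.sum(),np.nanmedian(P[m],0),P[m].min(0),P[m].max(0))
    g=ray(*(np.array(pts["pan"][1+(c=="side")])*.64),75,K,R,t)
    m=(np.hypot(P[...,0]-g[0],P[...,1]-g[1])<50)&(P[...,2]>71)&(P[...,2]<79)
    print(c,"pan",m.sum(),np.nanmean(P[m],0),P[m].min(0),P[m].max(0))
    m=(np.hypot(P[...,0]-g[0],P[...,1]-g[1])<130)&(P[...,2]>110)&(P[...,2]<170)
    print(c,"blade",m.sum());q=P[m];print(q.round(0)[::max(1,len(q)//25)].tolist())
    cv2.imwrite(f"pics/c{c}.png",0) if 0 else None
```

```text
spring [ 506. -252.] [ 501. -257.]
r1 [ 469. -377.] [ 462. -383.]
r2 [ 558. -416.] [ 545. -422.]
r3 [ 651. -376.] [ 641. -381.]
pan [538.  28.] [539.  27.]
bowlrim [538. 254.] [533. 247.]
orange [340. 279.] [337. 277.]
jarA [ 726. -220.] [ 716. -225.]
jarB [703. 334.] [692. 327.]
tumbler [383. 112.] [382. 113.]
masala [ 364. -319.] [ 339. -324.]
coltop [480.   5.] [478.  -1.]
scene cup 55 [ 502.70618261 -254.13353018   60.37681758] [ 486.28374062 -270.08089591   56.41339424] [ 517.61116579 -241.25070174   63.61265787]
scene pan 297 [542.98362354  24.734191    75.30146723] [502.50093828 -13.99555542  71.13302818] [580.26790197  64.59128814  78.79330805]
scene blade 144
[[473.0, 6.0, 161.0], [479.0, 2.0, 157.0], [483.0, 4.0, 156.0], [490.0, -6.0, 157.0], [480.0, 11.0, 150.0], [487.0, 1.0, 151.0], [490.0, -9.0, 150.0], [486.0, 7.0, 147.0], [491.0, -3.0, 146.0], [492.0, -13.0, 144.0], [484.0, 5.0, 138.0], [491.0, -6.0, 139.0], [481.0, 12.0, 132.0], [489.0, 1.0, 134.0], [492.0, -12.0, 133.0], [484.0, 5.0, 127.0], [472.0, 24.0, 118.0], [489.0, -5.0, 126.0], [485.0, 12.0, 122.0], [483.0, 29
[... 372 characters left out ...]
03597541  23.62107561  75.14729878] [498.8405407  -14.13042362  71.01959177] [577.81158395  65.93151754  78.82356344]
side blade 181
[[474.0, 13.0, 160.0], [481.0, 8.0, 160.0], [477.0, 4.0, 157.0], [486.0, -3.0, 158.0], [488.0, -7.0, 159.0], [486.0, -2.0, 150.0], [476.0, 2.0, 146.0], [467.0, 32.0, 115.0], [481.0, 2.0, 141.0], [471.0, 8.0, 134.0], [487.0, -7.0, 144.0], [478.0, 2.0, 134.0], [469.0, 14.0, 121.0], [485.0, 0.0, 130.0], [473.0, 7.0, 123.0], [488.0, -11.0, 137.0], [474.0, -0.0, 126.0], [491.0, -11.0, 132.0], [476.0, -2.0, 124.0], [494.0, -5.0, 122.0], [476.0, -3.0, 121.0], [494.0, -5.0, 118.0], [476.0, -5.0, 119.0], [493.0, -10.0, 120.0], [481.0, -2.0, 111.0], [470.0, -4.0, 113.0]]
```

Call:
play_rows(travel=[[0,0,0],[0,0,0],[0,0,0],[0,0,0],[0,0,0],[0,0,0],[0,0,0],[-0.003,0.038,0],[-0.003,0.038,0],[-0.003,0.038,0],[-0.003,0.038,0],[-0.003,0.038,0]], rotation=[[0,0,-0.115],[0,0,-0.115],[0,0,-0.115],[0,0,-0.115],[0,0,-0.115],[0,0,-0.115],[0,0,-0.115],[0,0,0],[0,0,0],[0,0,0],[0,0,0],[0,0,0]], grip=[1,1,1,1,1,1,1,1,1,1,1,1])

```text
clock: 1.1
position: [322.1, 378.7, 230.8]
ee_rot: [0.984, 0.179, -0.0, 0.0]
contact_force: [0.7, -0.1, 0.6]
gripper_width: 85.5
```

Call:
play_rows(travel=[[-0.003,0.038,0],[-0.003,0.038,0],[-0.003,0.038,0],[-0.003,0.038,0],[-0.003,0.038,0],[-0.003,0.038,0],[-0.003,0.038,0],[-0.003,0.038,0],[-0.003,0.038,0],[-0.003,0.038,0],[-0.003,0.038,0],[-0.003,0.038,0]], rotation=[[0,0,0],[0,0,0],[0,0,0],[0,0,0],[0,0,0],[0,0,0],[0,0,0],[0,0,0],[0,0,0],[0,0,0],[0,0,0],[0,0,0]], grip=[1,1,1,1,1,1,1,1,1,1,1,1])

```text
clock: 2.1
position: [448.6, -60.7, 231.2]
ee_rot: [0.984, 0.179, -0.0, -0.0]
contact_force: [1.3, 0.6, 0.4]
gripper_width: 85.4
```

```bash
cat >> h.py <<'E'
def tgt(X,yaw=None):
    s=arm.read_state();R=Ro.from_quat(s["ee_rot"]).as_matrix()
    print("clk",round(s["clock"],2),"pos",s["position"].round(1),"yaw",np.arctan2(R[1,0],R[0,0]).round(3),"tilt z",R[:,2].round(4),"F",s["contact_force"].round(1),"w",round(s["gripper_width"],1))
    if X is not None: print("tool delta mm",(R.T@(np.array(X)-s["position"])).round(1))
    if yaw is not None:
        Rt=Ro.from_euler("zx",[yaw,np.pi]).as_matrix(); print("rotvec",Ro.from_matrix(R.T@Rt).as_rotvec().round(4))
E
python3 - <<'E'
from h import *
tgt([501,-256,230],.36);print(arm.read_state()["joints"].round(2))
im,D,K,R,t=get("wrist");print("cam",-R.T@t,R[2]);cv2.imwrite("pics/w1.png",im);print(proj([501,-256,62],K,R,t),proj([540,26,75],K,R,t))
E
```

```text
clk 2.1 pos [448.6 -60.7 231.2] yaw 0.359 tilt z [-1.e-04  2.e-04 -1.e+00] F [1.3 0.6 0.4] w 85.4
tool delta mm [-19.6 201.2   1.2]
rotvec [-2.000e-04  1.000e-04  7.193e-01]
[ 0.23  0.09 -0.39 -0.   -1.09  1.7 ]
cam [511.60780254 -37.48851415 371.93854558] [-0.24770136 -0.09279268 -0.96438247]
[471.1918762  196.59192484] [194.33308508  36.62244721]
```

Call:
play_rows(travel=[[-0.0033,0.0335,0],[-0.0033,0.0335,0],[-0.0033,0.0335,0],[-0.0033,0.0335,0],[-0.0033,0.0335,0.01],[-0.0033,0.0335,0.01],[0,0,0]], rotation=[[0,0,0],[0,0,0],[0,0,0],[0,0,0],[0,0,0],[0,0,0],[0,0,0]], grip=[1,1,1,1,1,1,1])

```text
clock: 2.73
position: [500.6, -257.7, 208.0]
ee_rot: [0.984, 0.176, -0.002, -0.001]
contact_force: [-0.8, 0.6, 0.0]
gripper_width: 85.4
```

```bash
sed -i 's/"zx"/"ZX"/' h.py
python3 - <<'E'
from h import *
tgt([501,-256,230],.36)
im,D,K,R,t=get("wrist");cv2.imwrite("pics/w2.png",im);print(proj([501,-256,62],K,R,t))
P=world(D,K,R,t);m=(np.hypot(P[...,0]-501,P[...,1]+256)<40)&(P[...,2]>57)&(P[...,2]<67)
print(m.sum(),np.nanmean(P[m],0),P[m].min(0),P[m].max(0))
E
```

```text
clk 2.73 pos [ 500.6 -257.7  208. ] yaw 0.354 tilt z [-4.6e-03  7.0e-04 -1.0e+00] F [-0.8  0.6  0. ] w 85.4
tool delta mm [  0.9  -1.6 -22. ]
rotvec [-0.0023  0.0041 -0.006 ]
[254.62168876 180.09029912]
961 [ 500.52118268 -254.46254057   58.5134377 ] [ 484.98379857 -269.84211875   57.01339891] [ 515.89134698 -239.15941125   60.62884755]
```

View pics/w2.png

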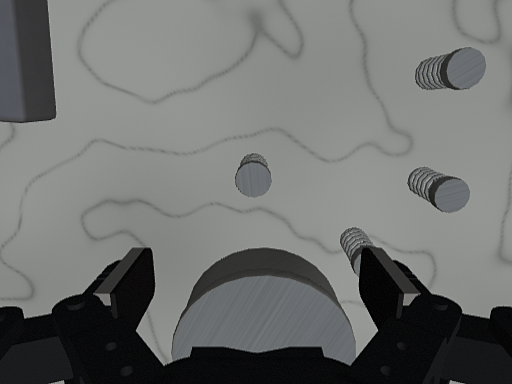

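Call:
play_rows(travel=[[0.0015,-0.003,0.03],[0,0,0.03],[0,0,0.03],[0,0,0.03],[0,0,0.01],[0,0,0],[0,0,0]], rotation=[[0,0,0],[0,0,0],[0,0,0],[0,0,0],[0,0,0],[0,0,0],[0,0,0]], grip=[1,0.8,0.8,0.8,0.8,0.8,0.8])

```text
clock: 3.37
position: [501.9, -250.3, 82.2]
ee_rot: [0.984, 0.179, 0.0, 0.0]
contact_force: [-0.2, -0.6, 0.1]
gripper_width: 68.3
```

Run:
```python
from h import *
tgt([501,-254.3,38],.36)
im,D,K,R,t=get("wrist");cv2.imwrite("pics/w3.png",im);print(proj([501,-254.3,62],K,R,t))
P=world(D,K,R,t);m=(np.hypot(P[...,0]-501,P[...,1]+256)<40)&(P[...,2]>57)&(P[...,2]<67)
print(m.sum(),np.nanmean(P[m],0),P[m].min(0),P[m].max(0))
```

```text
clk 3.37 pos [ 501.9 -250.3   82.2] yaw 0.361 tilt z [ 6.e-04 -7.e-04 -1.e+00] F [-0.2 -0.6  0.1] w 68.3
tool delta mm [-2.3  3.4 44.2]
rotvec [ 0.0008 -0.0003  0.0006]
[262.38706698 243.16085587]
2609 [ 500.67346073 -254.35164132   58.51510783] [ 484.3197039  -269.70125423   57.00210014] [ 516.03637155 -239.23215942   60.84406538]
```

Call:
play_rows(travel=[[-0.0023,0.0034,0.004],[0,0,0.02],[0,0,0.02],[0,0,0],[0,0,0],[0,0,0],[0,0,0],[0,0,0],[0,0,0],[0,0,0],[0,0,0],[0,0,0]], rotation=[[0,0,0],[0,0,0],[0,0,0],[0,0,0],[0,0,0],[0,0,0],[0,0,0],[0,0,0],[0,0,0],[0,0,0],[0,0,0],[0,0,0]], grip=[0.8,0.8,0.8,0.8,0.8,0.1,0.1,0.1,0.1,0.1,0.1,0.1])

```text
clock: 4.42
position: [500.9, -254.8, 37.7]
ee_rot: [0.984, 0.179, 0.001, 0.0]
contact_force: [0.2, 0.0, 1.5]
gripper_width: 29.9
```

Run:
```python
from h import *
tgt([501,-254.3,38],.36)
```

```text
clk 4.42 pos [ 500.9 -254.8   37.7] yaw 0.359 tilt z [ 1.3e-03 -4.0e-04 -1.0e+00] F [0.2 0.  1.5] w 29.9
tool delta mm [ 0.3 -0.4 -0.3]
rotvec [ 0.0009 -0.0011 -0.0006]
```

Call:
play_rows(travel=[[0,0,-0.01],[0,0,-0.034],[0,0,-0.034],[0,0,-0.034],[0.0149,-0.0275,0],[0.0149,-0.0275,0],[0.0149,-0.0275,0],[0.0149,-0.0275,0],[0.0149,-0.0275,0],[0.0149,-0.0275,0],[0.0149,-0.0275,0],[0.0149,-0.0275,0]], rotation=[[0,0,0],[0,0,0],[0,0,0],[0,0,0],[0,0,0],[0,0,0],[0,0,0],[0,0,0],[0,0,0],[0,0,0],[0,0,0],[0,0,0]], grip=[0.1,0.1,0.1,0.1,0.1,0.1,0.1,0.1,0.1,0.1,0.1,0.1])

```text
clock: 5.42
position: [533.8, -5.2, 149.6]
ee_rot: [0.984, 0.179, -0.001, -0.0]
contact_force: [0.4, 0.3, -1.4]
gripper_width: 29.8
```

Call:
play_rows(travel=[[0,0,0],[0,0,0],[0,0,0]], rotation=[[0,0,0],[0,0,0],[0,0,0]], grip=[0.1,0.1,0.1])

```text
clock: 5.67
position: [534.0, -6.7, 149.3]
ee_rot: [0.984, 0.179, -0.001, -0.0]
contact_force: [0.4, -0.3, -0.4]
gripper_width: 29.4
```

Run:
```python
from h import *
tgt([540,25.5,151],.36)
im,D,K,R,t=get("wrist");np.savez("w4",im=im,D=D,K=K,R=R,t=t)
P=world(D,K,R,t);print("pan,spig px",proj([540,25.5,75],K,R,t),proj([540,25.5,84],K,R,t))
m=(np.hypot(P[...,0]-540,P[...,1]-25)<70)&(abs(P[...,2]-73)<7);q=P[m]
print("z hist",np.histogram(P[...,2][(P[...,2]>50)&(P[...,2]<100)],25))
vis=np.hstack([cv2.resize(im,(512,384))])
a,*_=get("scene");b,*_=get("side")
ca=cv2.resize(a[150:260,225:325],(400,440),interpolation=2);cb=cv2.resize(b[110:230,190:310],(400,400),interpolation=2)
o=np.zeros((600,800,3),np.uint8);o[:384,:512]=im;o[384:,:400][:216,:]=cv2.resize(ca,(400,440))[:216] if 0 else 0
cv2.imwrite("pics/w4.png",im)
o=np.zeros((440,800,3),np.uint8);o[:440,:400]=ca;o[:400,400:]=cb;cv2.imwrite("pics/ss4.png",o)
```

```text
clk 5.67 pos [534.   -6.7 149.3] yaw 0.36 tilt z [-1.1e-03 -1.0e-04 -1.0e+00] F [ 0.4 -0.3 -0.4] w 29.4
tool delta mm [ 17.  -28.   -1.7]
rotvec [-0.0003  0.0011 -0.0004]
pan,spig px [212.20304983 181.40138166] [210.38763239 184.73245015]
z hist (array([ 1532,  1810,  1952,  4315, 14606,  3942,  1346,   200,   119,
         105,    95,   139,  5348,  4847,   187,   235,   212,   249,
         184,    97,    93,    93,    86,   119,   144]), array([50.00290583, 51.77865219, 53.55439856, 55.33014492, 57.10589129,
       58.88163765, 60.65738402, 62.43313038, 64.20887674, 65.98462311,
       67.76036947, 69.53611584, 71.3118622 , 73.08760857, 74.86335493,
       76.6391013 , 78.41484766, 80.19059402, 81.96634039, 83.74208675,
       85.51783312, 87.29357948, 89.06932585, 90.84507221, 92.62081857,
       94.39656494]))
```

View pics/w4.png

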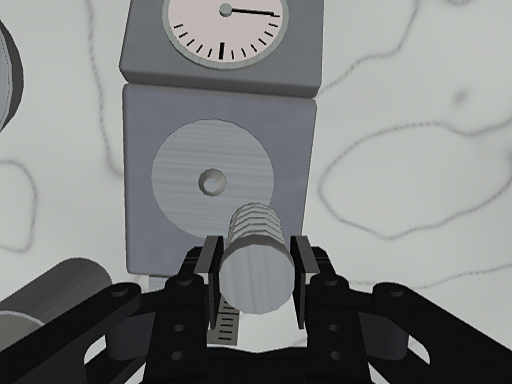

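Run:
```python
from h import *
d=np.load("w4.npz");im,D,K,R,t=[d[k] for k in("im","D","K","R","t")]
P=world(D,K,R,t)
m=((abs(P[...,2]-73.2)<3)&(np.hypot(P[...,0]-540,P[...,1]-25)<55)).astype(np.uint8)
cs,_=cv2.findContours(m,0,1);c=max(cs,key=cv2.contourArea).reshape(-1,2)
W=np.array([ray(u,v,75,K,R,t)[:2] for u,v in c])
from scipy.optimize import least_squares
f=least_squares(lambda p:np.hypot(*(W-p[:2]).T)-p[2],[540,25,40],loss="soft_l1",f_scale=.7).x
print("pan circle",f)
g=im.mean(2)
# spring cup in hand, lower coil
m2=(P[...,2]>80)&(P[...,2]<170)&(np.hypot(P[...,0]-534,P[...,1]+6.7)<17)
q=P[m2]
for a,b in((100,115),(115,130),(130,145),(160,175),(145,165)):
    k=(q[:,2]>a)&(q[:,2]<b)
    if k.any(): 
        e=(q[k]-[534,-6.7,0])@np.array([[.936,.352,0],[.352,-.936,0],[0,0,1]]).T
        print(a,k.sum(),e.min(0).round(1),e.max(0).round(1),np.median(e,0).round(1))
```

```text
pan circle [540.79903384  25.99120824  38.51939526]
100 210 [  0.2 -14.4 107. ] [ 13.2  13.6 115. ] [ 10.3  -0.7 109.7]
115 471 [  0.6 -14.3 115. ] [ 13.3  13.7 128.3] [ 10.3  -1.9 123.5]
130 683 [ 1.000e-01 -1.440e+01  1.305e+02] [ 13.3  14.3 145. ] [ 10.1  -0.3 140.1]
160 4918 [-16.7 -14.6 160. ] [ 15.   15.4 170. ] [  1.5   0.2 168.3]
145 703 [ -8.5 -14.6 145.3] [ 15.   15.4 165. ] [ 11.7   0.2 160.1]
```

View pics/ss4.png

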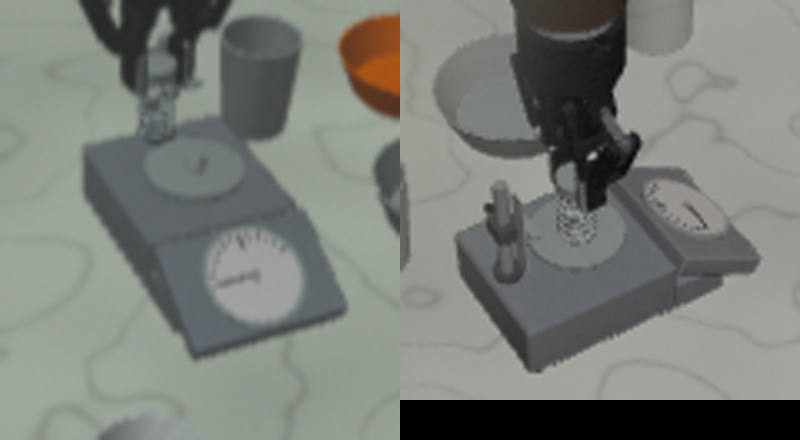

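Call:
play_rows(travel=[[0.0091,-0.014,0],[0.0091,-0.014,0],[0,0,0],[0,0,0.01],[0,0,0.01],[0,0,0.008],[0,0,0.004],[0,0,0.002],[0,0,0],[0,0,0]], rotation=[[0,0,0],[0,0,0],[0,0,0],[0,0,0],[0,0,0],[0,0,0],[0,0,0],[0,0,0],[0,0,0],[0,0,0]], grip=[0.1,0.1,0.1,0.1,0.1,0.1,0.1,0.1,0.1,0.1])

```text
clock: 6.65
position: [541.9, 25.7, 115.4]
ee_rot: [0.984, 0.179, 0.0, 0.0]
contact_force: [-0.9, -1.4, -0.8]
gripper_width: 29.4
```

Run:
```python
from h import *
tgt([541,26,112.7],.36)
im,D,K,R,t=get("wrist");cv2.imwrite("pics/w5.png",im)
```

```text
clk 6.65 pos [541.9  25.7 115.4] yaw 0.359 tilt z [ 2.e-04 -2.e-04 -1.e+00] F [-0.9 -1.4 -0.8] w 29.4
tool delta mm [-0.7 -0.6  2.7]
rotvec [ 0.0002 -0.0001 -0.0009]
```

View pics/w5.png

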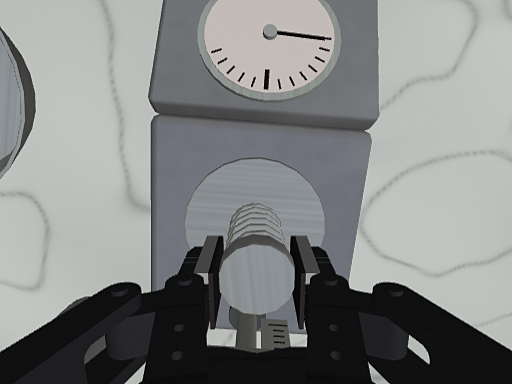

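Call:
play_rows(travel=[[-0.0005,-0.0004,0.0025],[0,0,0.0005],[0,0,0],[0,0,0]], rotation=[[0,0,0],[0,0,0],[0,0,0],[0,0,0]], grip=[0.1,0.1,0.1,0.1])

```text
clock: 7.03
position: [541.7, 26.2, 112.8]
ee_rot: [0.984, 0.179, 0.001, 0.0]
contact_force: [0.5, -0.2, 0.3]
gripper_width: 30.1
```

Run:
```python
from h import *
tgt([541,26,112.7],.36)
im,D,K,R,t=get("wrist")
P=world(D,K,R,t);m=(P[...,2]>120)&(P[...,2]<150)&(np.hypot(P[...,0]-541,P[...,1]-26)<18);print(np.nanmedian(P[m],0),P[m].min(0),P[m].max(0))
```

```text
clk 7.03 pos [541.7  26.2 112.8] yaw 0.359 tilt z [ 1.4e-03  2.0e-04 -1.0e+00] F [ 0.5 -0.2  0.3] w 30.1
tool delta mm [-0.7 -0.   0.1]
rotvec [ 0.0003 -0.0014 -0.0005]
[542.88487107  26.5957744  131.88862434] [525.02834237   8.07456929 120.06712078] [556.84483698  43.84071588 149.99133718]
```

Call:
play_rows(travel=[[0,0,0.001],[0,0,0],[0,0,0],[0,0,0],[0,0,0],[0,0,0],[0,0,0]], rotation=[[0,0,0],[0,0,0],[0,0,0],[0,0,0],[0,0,0],[0,0,0],[0,0,0]], grip=[0.1,0.1,0.6,0.6,0.6,0.6,0.6])

```text
clock: 7.67
position: [540.9, 26.1, 111.1]
ee_rot: [0.984, 0.179, -0.0, 0.0]
contact_force: [0.0, 0.4, -0.3]
gripper_width: 51.4
```

Call:
play_rows(travel=[[0,0,-0.01],[0,0,-0.02],[0,0,-0.02],[0,0,0],[0,0,0]], rotation=[[0,0,0],[0,0,0],[0,0,0],[0,0,0],[0,0,0]], grip=[0.6,0.6,0.6,0.6,0.6])

```text
clock: 8.08
position: [542.0, 26.4, 163.2]
ee_rot: [0.984, 0.179, 0.002, -0.0]
contact_force: [0.8, 1.2, 0.0]
gripper_width: 51.2
```

Run:
```python
from h import *
tgt([541,26,160],.36)
im,D,K,R,t=get("wrist")
P=world(D,K,R,t);m=(P[...,2]>127)&(P[...,2]<142)&(np.hypot(P[...,0]-541,P[...,1]-26)<25);print(np.nanmedian(P[m],0),P[m].min(0),P[m].max(0))
a,*_=get("scene");b,*_=get("side")
ca=cv2.resize(a[150:260,225:325],(400,440),interpolation=2)
o=np.zeros((440,800,3),np.uint8);o[:440,:400]=ca;o[:300,400:]=cv2.resize(im,(400,300));cv2.imwrite("pics/s6.png",o)
```

```text
clk 8.08 pos [542.   26.4 163.2] yaw 0.359 tilt z [ 0.0036  0.0012 -1.    ] F [0.8 1.2 0. ] w 51.2
tool delta mm [-1.1 -0.   3.2]
rotvec [ 0.0001 -0.0038 -0.0008]
[542.12637187  26.89610066 133.32318396] [524.84716104  10.88361522 127.04302059] [556.83278599  42.00734067 135.51321938]
```

View pics/s6.png

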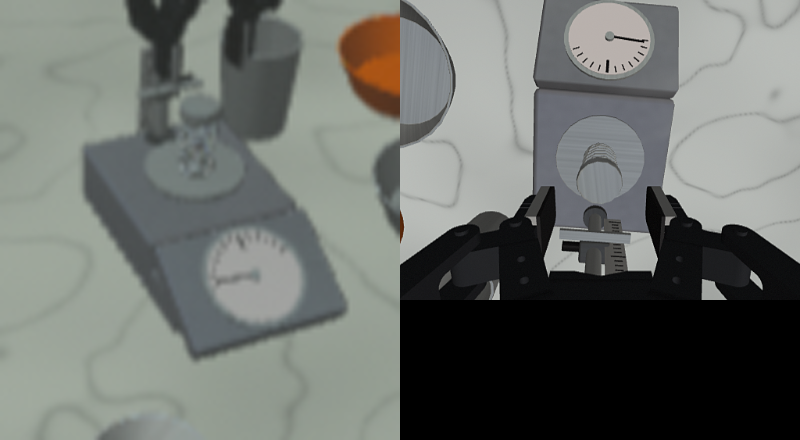

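Call:
play_rows(travel=[[0,0,0],[0,0,0],[0,0,0],[0,0,0],[0,0,0],[0,0,0],[0,0,0],[-0.0005,0,0.01],[0,0,0.01],[0,0,0.004],[0,0,0],[0,0,0]], rotation=[[0,0,0],[0,0,0],[0,0,0],[0,0,0],[0,0,0],[0,0,0],[0,0,0],[0,0,0],[0,0,0],[0,0,0],[0,0,0],[0,0,0]], grip=[0,0,0,0,0,0,0,0,0,0,0,0])

```text
clock: 9.23
position: [540.4, 25.8, 136.6]
ee_rot: [0.984, 0.179, -0.001, 0.0]
contact_force: [0.6, -0.2, 0.1]
gripper_width: 0.1
```

```bash
cat >> h.py <<'E'
def dial(tag):
    """needle angle from the scene camera: rectify dial by its ellipse in 6x crop"""
    fs=[arm.read_state()["contact_force"][2]]
    im,D,K,R,t=get("scene"); fs.append(arm.read_state()["contact_force"][2])
    cv2.imwrite(f"pics/d{tag}.png",cv2.resize(im[150:260,225:325],(500,550),interpolation=2))
    np.save(f"d{tag}.npy",im); w,*_=get("wrist"); fs.append(arm.read_state()["contact_force"][2]);np.save(f"dw{tag}.npy",w); print("Fz",np.round(fs,1)); return im,w
E
python3 - <<'E'
from h import *
tgt([541.5,26.5,137],.36)
im,w=dial("a")
# needle in scene: dark px in dial
c=im[150:260,225:325].astype(int); cv2.imwrite("pics/wd.png",w)
tgt(None)
E
```

```text
clk 9.23 pos [540.4  25.8 136.6] yaw 0.359 tilt z [-1.3e-03 -6.0e-04 -1.0e+00] F [ 0.6 -0.2  0.1] w 0.1
tool delta mm [ 1.2 -0.3 -0.4]
rotvec [ 0.0001  0.0014 -0.0007]
Fz [ 0.1 -0.5 -0.5]
clk 9.33 pos [540.9  25.9 137.4] yaw 0.359 tilt z [ 3.e-04 -1.e-04 -1.e+00] F [-0.3  0.8 -0.5] w 0.5
```

View pics/wd.png

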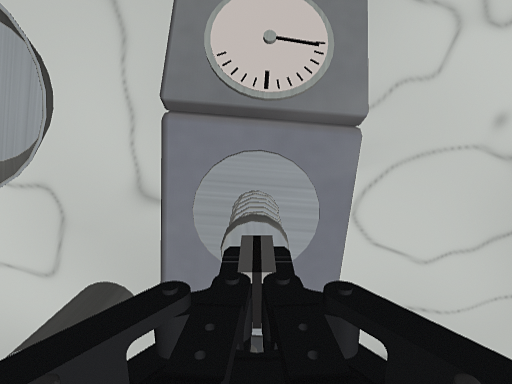

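```bash
cat >> h.py <<'E'
def needle(w,K,R,t,cal=None):
    o=-R.T@t; C,n,e1,e2=[cal[k] for k in("C","n","e1","e2")]
    best=[]
    g=w.mean(2).astype(np.float32)
    for a in np.arange(-.3,2.6,.01):
        pts=[proj(C+r*(np.cos(a)*e1+np.sin(a)*e2),K,R,t) for r in np.arange(8,23,1.)]
        px=np.array(pts,np.float32); v=cv2.remap(g,px[None,:,0],px[None,:,1],1,borderValue=255)[0]; best.append((v.mean(),a))
    return min(best)[1]
E
python3 - <<'E'
from h import *
w=np.load("dwa.npy"); im,D,K,R,t=get("wrist")
P=world(D,K,R,t); h=im.astype(int)
mm=(h[...,2]>185)&(h[...,2]-h[...,0]>2)&(h[...,2]-h[...,0]<60);mm[110:]=0;mm[:,:190]=0;mm[:,350:]=0
q=P[mm&np.isfinite(P[...,2])];c=q.mean(0);n=np.linalg.svd(q-c)[2][2];n*=np.sign(n[2]);print("disc",len(q),c,n,np.ptp(q,0))
q=q[abs((q-c)@n)<3]
def pl(u,v):
    d=R.T@np.linalg.solve(K,[u,v,1.]);o=-R.T@t;return o+d*(((c-o)@n)/(d@n))
C=pl(269.5,37.5);T=pl(266.5,80);N=pl(322,43.5)
e2=(T-C);print("tick r",np.linalg.norm(e2),"needle r",np.linalg.norm(N-C));e2/=np.linalg.norm(e2);e1=np.cross(n,e2);
if e1@(N-C)<0:e1=-e1
print("needle ang by eye",np.arctan2((N-C)@e2,(N-C)@e1))
cal=dict(C=C,n=n,e1=e1,e2=e2);np.savez("cal",**cal);print(cal,needle(im,K,R,t,cal))
s=get("scene");print("scene",proj(C,*s[2:]),needle(s[0],*s[2:],cal));tgt(None)
E
```

```text
disc 8035 [640.01547697  54.95135179  44.98997832] [0.4618903  0.13232505 0.87701051] [63.59738421 72.78757125 35.02248204]
tick r 29.902419300279643 needle r 33.25507017801948
needle ang by eye 0.031155532731228
{'C': array([642.49140773,  54.93100025,  43.68906416]), 'n': array([0.4618903 , 0.13232505, 0.87701051]), 'e1': array([ 2.75868974e-01, -9.61195214e-01, -2.63393067e-04]), 'e2': array([-0.84294345, -0.24206165,  0.48047112])} 0.06000000000000033
scene [288.26694654 219.71608007] 0.41000000000000064
clk 9.43 pos [541.   26.  137.7] yaw 0.359 tilt z [ 8.e-04  2.e-04 -1.e+00] F [-0.1 -0.9  0.2] w 0.2
```

Call:
play_rows(travel=[[0.0005,0,0.0015],[0,0,0.0015],[0,0,0],[0,0,0]], rotation=[[0,0,0],[0,0,0],[0,0,0],[0,0,0]], grip=[0,0,0,0])

```text
clock: 9.77
position: [541.4, 26.1, 134.4]
ee_rot: [0.984, 0.179, 0.0, 0.0]
contact_force: [-0.0, 0.5, 0.0]
gripper_width: 0.4
```

```bash
cat > n.py <<'E'
from h import *
cal=np.load("cal.npz");tgt(None)
for i in range(2):
    im,D,K,R,t=get("wrist");print("needle",needle(im,K,R,t,cal),"pivot px",proj(cal["C"],K,R,t).round())
tgt(None)
E
python3 n.py
```

```text
clk 9.77 pos [541.4  26.1 134.4] yaw 0.359 tilt z [ 5.e-04  0.e+00 -1.e+00] F [-0.   0.5  0. ] w 0.4
needle 0.11000000000000038 pivot px [270.  38.]
needle 0.11000000000000038 pivot px [270.  38.]
clk 9.87 pos [541.3  26.1 134.5] yaw 0.359 tilt z [ 5.e-04  1.e-04 -1.e+00] F [ 0.5 -0.4  0.6] w 0.2
```

Call:
play_rows(travel=[[0,0,0.0015],[0,0,0.0015],[0,0,0],[0,0,0]], rotation=[[0,0,0],[0,0,0],[0,0,0],[0,0,0]], grip=[0,0,0,0])

```text
clock: 10.2
position: [541.4, 26.1, 131.5]
ee_rot: [0.984, 0.179, 0.0, 0.0]
contact_force: [0.7, 0.1, 1.4]
gripper_width: 0.2
```

```bash
python3 n.py
```

```text
clk 10.2 pos [541.4  26.1 131.5] yaw 0.359 tilt z [ 6.e-04  0.e+00 -1.e+00] F [0.7 0.1 1.4] w 0.2
needle 0.2600000000000005 pivot px [270.  37.]
needle 0.2400000000000005 pivot px [270.  37.]
clk 10.3 pos [541.4  26.2 131.5] yaw 0.359 tilt z [ 6.e-04  1.e-04 -1.e+00] F [0.9 0.4 2.1] w 0.0
```

Call:
play_rows(travel=[[0,0,0.002],[0,0,0.002],[0,0,0.002],[0,0,0.002],[0,0,0.002],[0,0,0],[0,0,0]], rotation=[[0,0,0],[0,0,0],[0,0,0],[0,0,0],[0,0,0],[0,0,0],[0,0,0]], grip=[0,0,0,0,0,0,0])

```text
clock: 10.88
position: [541.6, 26.1, 121.7]
ee_rot: [0.984, 0.179, 0.0, 0.0]
contact_force: [0.2, -0.0, 4.6]
gripper_width: 0.2
```

```bash
python3 n.py
```

```text
clk 10.88 pos [541.6  26.1 121.7] yaw 0.359 tilt z [ 9.e-04 -0.e+00 -1.e+00] F [ 0.2 -0.   4.6] w 0.2
needle 0.7200000000000009 pivot px [270.  34.]
needle 0.7200000000000009 pivot px [270.  34.]
clk 10.98 pos [541.5  26.1 121.8] yaw 0.36 tilt z [ 1.e-03 -1.e-04 -1.e+00] F [ 0.6 -0.1  5.3] w -0.0
```

Call:
play_rows(travel=[[0,0,0.002],[0,0,0.002],[0,0,0.002],[0,0,0.002],[0,0,0.002],[0,0,0.002],[0,0,0.002],[0,0,0.001],[0,0,0.001],[0,0,0],[0,0,0]], rotation=[[0,0,0],[0,0,0],[0,0,0],[0,0,0],[0,0,0],[0,0,0],[0,0,0],[0,0,0],[0,0,0],[0,0,0],[0,0,0]], grip=[0,0,0,0,0,0,0,0,0,0,0])

```text
clock: 11.9
position: [541.9, 26.1, 107.0]
ee_rot: [0.984, 0.179, 0.001, 0.0]
contact_force: [-1.7, 1.2, 11.9]
gripper_width: 0.2
```

```bash
python3 n.py
```

```text
clk 11.9 pos [541.9  26.1 107. ] yaw 0.36 tilt z [ 1.9e-03 -2.0e-04 -1.0e+00] F [-1.7  1.2 11.9] w 0.2
needle 1.4200000000000015 pivot px [271.  30.]
needle 1.4200000000000015 pivot px [271.  30.]
clk 12.0 pos [541.8  26.1 107. ] yaw 0.36 tilt z [ 1.9e-03 -2.0e-04 -1.0e+00] F [-2.   0.5 11.2] w 0.5
```

Call:
play_rows(travel=[[0,0,0.001],[0,0,0.001],[0,0,0.001],[0,0,0],[0,0,0],[0,0,0],[0,0,0]], rotation=[[0,0,0],[0,0,0],[0,0,0],[0,0,0],[0,0,0],[0,0,0],[0,0,0]], grip=[0,0,0,0,0,0,0])

```text
clock: 12.58
position: [541.9, 26.1, 104.3]
ee_rot: [0.984, 0.179, 0.001, 0.0]
contact_force: [-2.4, 0.8, 13.5]
gripper_width: 0.2
```

```bash
python3 n.py
python3 - <<'E'
from h import *
im,D,K,R,t=get("wrist");s,*_=get("scene")
o=np.zeros((440,800,3),np.uint8);o[:,:400]=cv2.resize(s[150:260,225:325],(400,440),interpolation=2);o[:400,400:]=cv2.resize(im[:200,170:370],(400,400));cv2.imwrite("pics/p9.png",o)
E
```

```text
clk 12.58 pos [541.9  26.1 104.3] yaw 0.36 tilt z [ 2.1e-03 -2.0e-04 -1.0e+00] F [-2.4  0.8 13.5] w 0.2
needle 1.5500000000000016 pivot px [271.  29.]
needle 1.5500000000000016 pivot px [271.  29.]
clk 12.68 pos [541.9  26.1 104.2] yaw 0.36 tilt z [ 2.1e-03 -2.0e-04 -1.0e+00] F [-2.5  0.9 13.1] w 0.1
```

View pics/p9.png

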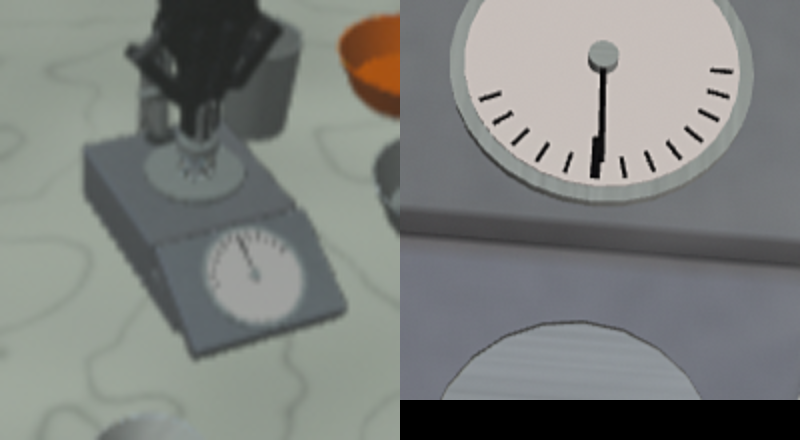

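Call:
play_rows(travel=[[0,0,0],[0,0,0],[0,0,0],[0,0,0],[0,0,0],[0,0,0],[0,0,0],[0,0,0],[0,0,0],[0,0,0],[0,0,0],[0,0,0]], rotation=[[0,0,0],[0,0,0],[0,0,0],[0,0,0],[0,0,0],[0,0,0],[0,0,0],[0,0,0],[0,0,0],[0,0,0],[0,0,0],[0,0,0]], grip=[0,0,0,0,0,0,0,0,0,0,0,0])

```text
clock: 13.78
position: [541.9, 26.1, 104.2]
ee_rot: [0.984, 0.179, 0.001, 0.0]
contact_force: [-1.6, 0.9, 13.9]
gripper_width: -0.1
```

```bash
python3 n.py
```

```text
clk 13.78 pos [541.9  26.1 104.2] yaw 0.36 tilt z [ 2.1e-03 -2.0e-04 -1.0e+00] F [-1.6  0.9 13.9] w -0.1
needle 1.5500000000000016 pivot px [271.  29.]
needle 1.5500000000000016 pivot px [271.  29.]
clk 13.88 pos [541.9  26.1 104.3] yaw 0.36 tilt z [ 2.1e-03 -2.0e-04 -1.0e+00] F [-2.6  0.1 12.8] w 0.2
```

Call:
play_rows(travel=[[0,0,0],[0,0,0],[0,0,-0.003],[0,0,-0.005],[0,0,-0.005],[0,0,-0.005],[0,0,-0.005],[0,0,-0.005],[0,0,-0.005],[0,0,-0.005],[0,0,-0.01],[0,0,-0.01]], rotation=[[0,0,0],[0,0,0],[0,0,0],[0,0,0],[0,0,0],[0,0,0],[0,0,0],[0,0,0],[0,0,0],[0,0,0],[0,0,0],[0,0,0]], grip=[0,0,0,0,0,0,0,0,0,0,0,0])

```text
clock: 14.88
position: [540.4, 25.8, 160.2]
ee_rot: [0.984, 0.179, -0.001, 0.0]
contact_force: [-0.2, -0.4, 0.0]
gripper_width: 0.0
```

Call:
play_rows(travel=[[0,0,0],[0,0,0],[0,0,0],[0,0,0],[0,0,0],[0,0,0],[0,0,0]], rotation=[[0,0,0],[0,0,0],[0,0,0],[0,0,0],[0,0,0],[0,0,0],[0,0,0]], grip=[0.8,0.8,0.8,0.8,0.8,0.8,0.8])

```text
clock: 15.47
position: [541.0, 26.0, 160.0]
ee_rot: [0.984, 0.179, -0.0, 0.0]
contact_force: [0.0, 1.0, 0.1]
gripper_width: 68.4
```

Run:
```python
from h import *
tgt([541.5,26.5,113],.36)
im,D,K,R,t=get("wrist")
P=world(D,K,R,t);m=(P[...,2]>127)&(P[...,2]<142)&(np.hypot(P[...,0]-541,P[...,1]-26)<25);print(np.nanmedian(P[m],0),P[m].min(0),P[m].max(0))
# bowl rim in world
for n in("scene","side"):
    im,D,K,R,t=get(n);P=world(D,K,R,t);h=im.astype(int)
    g=(np.hypot(P[...,0]-535,P[...,1]-250)<95)&(h[...,2]-h[...,0]<40)
    for lo,hi in((33,47),(8,33),(-6,8)):
        q=P[g&(P[...,2]>lo)&(P[...,2]<hi)];print(n,lo,len(q),np.nanpercentile(q,1,0).round(),np.nanpercentile(q,99,0).round())
```

```text
clk 15.47 pos [541.  26. 160.] yaw 0.359 tilt z [-6.e-04 -2.e-04 -1.e+00] F [0.  1.  0.1] w 68.4
tool delta mm [ 0.6 -0.3 47. ]
rotvec [-0.      0.0007 -0.0008]
[542.05042457  26.93016522 133.31511992] [525.33024191  10.96670229 127.00425855] [556.81688526  41.99586022 135.27821246]
scene 33 223 [462. 181.  33.] [610. 328.  43.]
scene 8 497 [466. 189.   8.] [605. 323.  33.]
scene -6 1088 [469. 160.  -3.] [626. 337.   7.]
side 33 167 [460. 180.  33.] [599. 331.  43.]
side 8 342 [468. 185.   8.] [581. 326.  33.]
side -6 1064 [444. 159.  -4.] [610. 312.   7.]
```

Call:
play_rows(travel=[[0.001,-0.0004,0.007],[0,0,0.02],[0,0,0.02],[0,0,0],[0,0,0],[0,0,0],[0,0,0],[0,0,0],[0,0,0],[0,0,0],[0,0,0],[0,0,0]], rotation=[[0,0,0],[0,0,0],[0,0,0],[0,0,0],[0,0,0],[0,0,0],[0,0,0],[0,0,0],[0,0,0],[0,0,0],[0,0,0],[0,0,0]], grip=[0.8,0.8,0.8,0.8,0.1,0.1,0.1,0.1,0.1,0.1,0.1,0.1])

```text
clock: 16.62
position: [542.4, 26.9, 113.7]
ee_rot: [0.984, 0.179, 0.001, -0.0]
contact_force: [1.2, 0.5, 0.4]
gripper_width: 29.7
```

Call:
play_rows(travel=[[0,0,-0.005],[0,0,-0.01],[0,0,-0.01],[0,0,-0.01],[0,0,-0.01],[0,0,0],[0,0,0]], rotation=[[0,0,0],[0,0,0],[0,0,0],[0,0,0],[0,0,0],[0,0,0],[0,0,0]], grip=[0.1,0.1,0.1,0.1,0.1,0.1,0.1])

```text
clock: 17.2
position: [542.3, 27.0, 159.3]
ee_rot: [0.984, 0.179, 0.001, -0.0]
contact_force: [-0.1, -0.5, -1.3]
gripper_width: 29.9
```

Run:
```python
from h import *
tgt([536,200,158],.36)
im,D,K,R,t=get("wrist");P=world(D,K,R,t);h=im.astype(int)
p=arm.read_state()["position"]
m=(P[...,2]>p[2]-20)&(P[...,2]<p[2]+28)&(np.hypot(P[...,0]-p[0],P[...,1]-p[1])<17);print("held",m.sum(),np.nanmedian(P[m],0),P[m].min(0))
```

```text
clk 17.2 pos [542.3  27.  159.3] yaw 0.359 tilt z [ 1.9e-03  9.0e-04 -1.0e+00] F [-0.1 -0.5 -1.3] w 29.9
tool delta mm [  54.9 -164.2    1.5]
rotvec [-0.0001 -0.0021 -0.0009]
held 6091 [544.52934193  27.46889401 177.36468385] [524.80345211   9.97567046 139.12969158]
```

Call:
play_rows(travel=[[0.0104,-0.0306,0],[0.0104,-0.0306,0],[0.0104,-0.0306,0],[0.0104,-0.0306,0],[0.0104,-0.0306,0],[0.0104,-0.0306,0],[0.0104,-0.0306,0],[0,0,0],[0,0,0],[0,0,0]], rotation=[[0,0,0],[0,0,0],[0,0,0],[0,0,0],[0,0,0],[0,0,0],[0,0,0],[0,0,0],[0,0,0],[0,0,0]], grip=[0.1,0.1,0.1,0.1,0.1,0.1,0.1,0.1,0.1,0.1])

```text
clock: 18.08
position: [534.2, 252.5, 157.4]
ee_rot: [0.984, 0.179, -0.001, 0.0]
contact_force: [-0.6, -1.0, -1.3]
gripper_width: 29.8
```

Run:
```python
from h import *
tgt([535,253,160],.36)
im,D,K,R,t=get("wrist");P=world(D,K,R,t);cv2.imwrite("pics/w10.png",im)
m=(P[...,2]>32)&(P[...,2]<42)&(np.hypot(P[...,0]-535,P[...,1]-253)<90);q=P[m][:,:2]
from scipy.optimize import least_squares
print(len(q),least_squares(lambda p:np.hypot(*(q-p[:2]).T)-p[2],[535,253,72],loss="soft_l1").x)
m=(P[...,2]>-3)&(P[...,2]<6)&(np.hypot(P[...,0]-535,P[...,1]-253)<30);print(np.median(P[m],0))
```

```text
clk 18.08 pos [534.2 252.5 157.4] yaw 0.359 tilt z [-0.0019 -0.0013 -1.    ] F [-0.6 -1.  -1.3] w 29.8
tool delta mm [ 1.  -0.2 -2.6]
rotvec [ 0.0006  0.0022 -0.0006]
3650 [535.60254978 254.94488561  72.39855385]
[536.49602841 254.06291258   1.06627884]
```

View pics/w10.png

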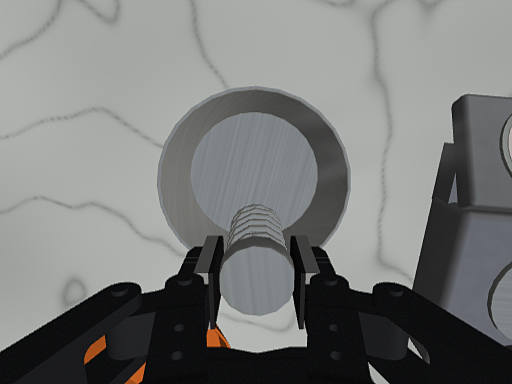

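Call:
play_rows(travel=[[0.0024,-0.0012,0.01],[0,0,0.02],[0,0,0.02],[0,0,0.02],[0,0,0.02],[0,0,0.01],[0,0,0.006],[0,0,0.004],[0,0,0.002],[0,0,0],[0,0,0],[0,0,0]], rotation=[[0,0,0],[0,0,0],[0,0,0],[0,0,0],[0,0,0],[0,0,0],[0,0,0],[0,0,0],[0,0,0],[0,0,0],[0,0,0],[0,0,0]], grip=[0.1,0.1,0.1,0.1,0.1,0.1,0.1,0.1,0.1,0.1,0.1,0.1])

```text
clock: 19.13
position: [537.1, 255.3, 47.3]
ee_rot: [0.984, 0.179, 0.001, -0.0]
contact_force: [0.1, -0.2, 0.1]
gripper_width: 29.7
```

```bash
python3 -c "
from h import *
tgt([536,254.5,42],.36)"
```

```text
clk 19.13 pos [537.1 255.3  47.3] yaw 0.359 tilt z [ 0.0015  0.0011 -1.    ] F [ 0.1 -0.2  0.1] w 29.7
tool delta mm [-1.3  0.4  5.3]
rotvec [-0.0005 -0.0018 -0.0006]
```

Call:
play_rows(travel=[[0,0,0.002],[0,0,0.0015],[0,0,0.001],[0,0,0.0005],[0,0,0],[0,0,0]], rotation=[[0,0,0],[0,0,0],[0,0,0],[0,0,0],[0,0,0],[0,0,0]], grip=[0.1,0.1,0.1,0.1,0.1,0.1])

```text
clock: 19.63
position: [536.9, 255.3, 41.6]
ee_rot: [0.984, 0.179, 0.0, -0.0]
contact_force: [-0.1, 0.2, 1.2]
gripper_width: 29.6
```

```bash
python3 -c "
from h import *
tgt([536,254.5,42],.36)"
```

```text
clk 19.63 pos [536.9 255.3  41.6] yaw 0.359 tilt z [ 8.e-04  6.e-04 -1.e+00] F [-0.1  0.2  1.2] w 29.6
tool delta mm [-1.1  0.4 -0.4]
rotvec [-0.0003 -0.0009 -0.0006]
```

Light contact: release and rise.

Call:
play_rows(travel=[[0,0,0],[0,0,0],[0,0,0],[0,0,0],[0,0,0],[0,0,-0.01],[0,0,-0.02],[0,0,-0.03],[0,0,-0.03],[0,0,-0.03],[0,0,0],[0,0,0]], rotation=[[0,0,0],[0,0,0],[0,0,0],[0,0,0],[0,0,0],[0,0,0],[0,0,0],[0,0,0],[0,0,0],[0,0,0],[0,0,0],[0,0,0]], grip=[0.55,0.55,0.55,0.55,0.55,0.55,0.55,0.55,0.55,0.55,0.55,0.55])

```text
clock: 20.63
position: [537.6, 255.6, 164.4]
ee_rot: [0.984, 0.179, 0.003, -0.001]
contact_force: [-1.0, -0.6, -0.5]
gripper_width: 47.0
```

Call:
play_rows(travel=[[0,0,-0.02],[0,0,-0.02],[0,0,0],[0,0,0],[0,0,0],[0,0,0],[0,0,0]], rotation=[[0,0,0],[0,0,0],[0,0,0],[0,0,0],[0,0,0],[0,0,0],[0,0,0]], grip=[0.55,0.55,0.55,0.55,0.55,0.55,0.55])

```text
clock: 21.22
position: [536.1, 254.5, 199.9]
ee_rot: [0.984, 0.179, -0.001, 0.001]
contact_force: [0.7, -0.4, 0.2]
gripper_width: 46.9
```

Run:
```python
from h import *
tgt(None)
s,*_=get("side");a,*_=get("scene");w,D,K,R,t=get("wrist")
P=world(D,K,R,t);m=(P[...,2]>50)&(P[...,2]<75)&(np.hypot(P[...,0]-536,P[...,1]-255)<40);print("cup",m.sum(),np.median(P[m],0))
o=np.zeros((600,800,3),np.uint8);o[:300,:400]=cv2.resize(s,(400,300));o[:300,400:]=cv2.resize(a,(400,300));o[300:,:400]=cv2.resize(w,(400,300));cv2.imwrite("pics/f11.png",o)
for n,x in(("scene",a),("side",s)):
    d=cv2.absdiff(x,np.load(n+"0.npz")["im"]).max(2)>30
    c,_,st,ce=cv2.connectedComponentsWithStats(d.astype(np.uint8));print(n,[(ce[i].round().tolist(),int(st[i,4])) for i in range(1,c) if st[i,4]>12])
```

```text
clk 21.22 pos [536.1 254.5 199.9] yaw 0.359 tilt z [-0.0022 -0.0016 -1.    ] F [ 0.7 -0.4  0.2] w 46.9
cup 1122 [536.18178001 255.05830592  61.42884572]
scene [([275.0, 46.0], 2548), ([375.0, 33.0], 3245), ([397.0, 3.0], 106), ([440.0, 1.0], 60), ([418.0, 66.0], 1747), ([243.0, 78.0], 42), ([355.0, 121.0], 1647), ([230.0, 105.0], 168), ([249.0, 107.0], 270), ([269.0, 102.0], 177), ([186.0, 199.0], 139)]
side [([108.0, 16.0], 875), ([219.0, 26.0], 946), ([224.0, 79.0], 476), ([2.0, 151.0], 209), ([40.0, 212.0], 1400), ([20.0, 205.0], 45), ([23.0, 207.0], 23), ([257.0, 268.0], 20), ([254.0, 276.0], 144)]
```

View pics/f11.png

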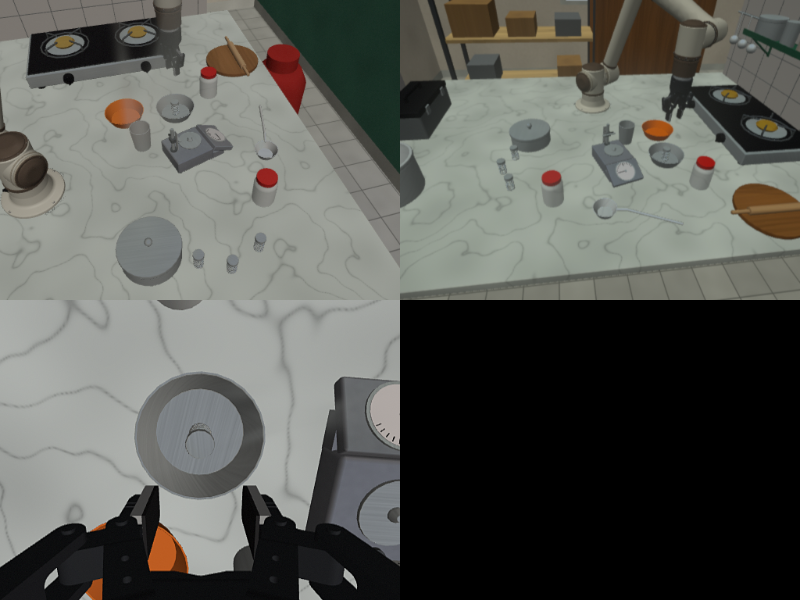

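The spring stands upright in the steel bowl. Apart from it, only the arm shows up as changed in the fixed views.

```bash
python3 -c "
from h import *
print(workorder.job_done())"
```

```text
the job is handed in; nothing more can be done
None
```

The spring that stood apart is soft, so I put it in the empty steel bowl and handed the job in at about 21 s.

**Test:** I seated the spring over the pan's spigot and pressed its cup with the closed fingertips. The needle read 1.55 rad, on the long tick, with about 13–14 N measured at the wrist. It held steady there for about 1.3 s and never came near 20 N.

**Verdict:** Under the test load the cup top stood at about 104 mm. The blade's edge is at 119.5 mm, so the spring sank about 15 mm below it. Its stiffness came out at roughly 0.5 N/mm, within the soft range.

**Last checks:**
- The wrist view shows the spring upright near the centre of the bowl, with its cup at (536, 255) mm and the gripper clear above it.
- Comparing the fixed views with the start, I found change only at the arm and at the spring's old place. The row, the bowl and the kitchen things show no shift.

**Disagreements:**
- The wrist camera's depth readings were about 2–4 mm off known heights, so I corrected positions for that.
- My needle-reading code gave a wrong value from the scene camera (0.41 rad with only the spring's own weight on the pan). I used the wrist camera instead and checked it by eye in both views.

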